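# Push a roller sleeve home against the hidden stop of its jig

### The arm

A 7-joint arm with a two-finger parallel gripper is mounted at the origin on a cart in front of the work surface, level with it; the furniture and walls round the work are solid. World frame = base frame: x ahead of the robot, y to its left, z up, the work surface at z = 0. Lengths are in m, angles in degrees, forces in N, time in s.
With the tool pointing down it reaches from about 0.425 to 0.875 m from the base axis. Payload 4.7 kg.
Tool frame: the origin (TCP) lies at the very end of the fingers, on their centre line; the grasp point (between the pads) lies 19 mm behind it; z points along the fingers, y is the line along which they close (so a half turn about z gives the same grasp; the last joint's range is limited). The gripper opens to 87 mm and grips with 3 to 60 N. Pads are 19 mm wide; open, the fingers measure 117 mm over their backs; the gripper's body (75 mm by 190 mm) begins 51 mm behind the grasp point.
Start: joints at [-74.135, 18.392, -4.016, 83.108, 1.295, 78.541, -3.26], TCP at [0.169, 0.628, 0.223] pointing down, gripper open.
Joint ranges: [-163.93, 163.93], [-17.29, 119.83], [-79.2, 71.16], [3.27, 140.29], [-89.18, 269.18], [5.43, 117.66], [-154.24, 154.24]. Speed limits (degrees/s): [147.25, 147.25, 180, 180, 180, 180, 180].

### API

Orientations are given as [roll, pitch, yaw] about the fixed x, y, z axes, in that order (R = Rz(yaw) Ry(pitch) Rx(roll)).
In Python, from cell import get_obs, read_camera, sign_off, silhouettes gives the robot as it stands.
- The arm moves only by the tool play_rows, never from a script. Its argument "steps" is a list that holds one entry, the list of rows, each a list of 7 numbers: the shift along the tool's x, y, z in m, then the turn, a rotation vector about the tool's x, y, z in rad, then the finger opening in m, from 0 to 0.087. A call has 1 to 12 rows; each row shifts and turns the commanded pose from where the row before left it, along the tool's axes as they then stand; what a row does not reach is not made up. A row lasts 1/10 s, in which the tool goes at most 50 mm and 8.59 degrees, less where a joint would pass 70% of its speed; a pose out of reach is approached as far as the arm can. A call is refused whole if a number of a shift passes 0.05 or a number of a turn 0.15, either way. A call with a gripper value outside its range is refused whole. The fingers move at their own pace and stop on an object; "force" is the grip in N (left out, the last holds). Time passes only in rows, so rows that do not move let the fingers close. It gives the time, the measured TCP pose, the force, the opening and the grip force at its end, in the units of the state.
- get_obs(): the state, without advancing time (a new reading comes with each control period).
- read_camera(name): name is "side" or "top"; returns a dict with "frame" (400x640x3 uint8, red, green, blue), "intrinsics" (3x3 intrinsics, pixels), "view" (4x4, takes a point from world to camera coordinates). Camera axes: x right, y up, looking along -z (the intrinsics and any distortion apply to the point x, -y, -z); pixel columns grow to the right and rows downward; lengths in m; the calibration is good to about 2 mm. A picture is of the moment at which its call begins. There is no depth.
- sign_off(): hands the job in; it is judged then, once.
Trained networks look in the newest picture that a camera, given by its name, has taken for a name from the list of things; names that differ only in an ending like _2 or _b are one class to them, and where a whole thing is asked for, a point or a joint stands for the part that bears it (a point fixed in the world has none). Each returns a list of dicts, best first, with "p" (0 to 1); they miss things now and then, are a little off and sometimes report something else, mostly with a low value. They report only what shows in the picture. A call takes as long as a camera call.
- silhouettes(camera, name): "pixels" (400x640 bool, what is visible of it) and "extent" ([left, top, right, bottom] in pixels, round what is visible of it).
The state is a dict: "time_s": time; "qpos": joint angles; "joint_velocities": joint speeds; "effort": joint torques, N m; "tool_pos": TCP position; "tool_rot": TCP orientation; "force": force on the tool from outside, world axes, zero at the start; "wrist_torque": the same for the moment, N m; "grip_width": finger opening in m; "grasp_force": force on a finger pad.
Only numpy, scipy, OpenCV 4.12 (cv2) and the standard library are available. Lean on these libraries where they do the work, as an engineer would, in place of code of your own. Each camera call takes 0.05 s, during which the arm holds its last target. There are 200 camera calls.

### The job

The two-lane jig on the trolley holds a smooth grey roller sleeve in one lane and a ribbed steel roller in the other. Push the smooth sleeve gently along its lane, into the covered end, until you feel it come up against the spring-loaded stop hidden inside; press only lightly, so that the spring gives by a few millimetres and no more than 10. Then let go, leaving the sleeve resting against the stop, and leave the ribbed roller where it is.

Things in the scene. Friction and masses are not known exactly. Their poses are not given: they have to be found in the camera images.
- jig: Fixed two-lane aluminium jig, 285 x 156 mm. Its x axis runs along the lanes from the open near end (x = -130 mm) to the closed far end (+155); origin on its underside, midway across. Lane floor 8 mm above the trolley top; lanes 68 mm wide, centre lines at y = +37 and -37 mm; walls 6 mm thick, tops 38 mm above the trolley.
- cover_mouth (a point): Lower front edge of the jig's grey sheet cover, midway across: 60 mm ahead of the jig's origin in x, 73 mm up. From here to the far end the cover (outside height 84 mm) roofs both lanes. The unseen front face of a sprung stop plate spanning both lanes stands 25 to 65 mm farther in, different every time.
- sleeve_mid (a point): Centre (half-way up) of the smooth grey sleeve: cylinder 134 mm long, about 64 mm diameter, 0.4 kg, loose in either lane, axis along the lane; its flat solid ends are 67 mm from the centre. It starts short of the cover or just at its mouth; when home 60 mm or more stands out. It slides with 2 to 5 N of friction, which also keeps it pressed on the stop when let go.
- roller_mid (a point): Centre (half-way up) of the ribbed steel roller, a cylinder with rings, 126 mm long and 60 mm in diameter, about 2 kg, lying loose in the other lane. To be left alone.
- stop (a joint): Travel of the hidden stop plate in m: 0 when nothing presses on it, growing as it is pushed towards the far end; its spring takes 2 N per mm and is at the end of its travel at 0.018. It springs back to 0 when free.

How it is judged:
By the outcome, as a careful person would: the job done as asked, in the order asked, and still so for the second after the job is handed in, with the robot touching nothing.
It also fails if it takes over 42 s, if anything falls off the work surface, if the arm or the gripper's body presses on something with over 40 N, if the wrist force passes 120 N, or if a joint passes its speed limit or range.

## Working session

There is one attempt and no reset: what is moved stays moved. The work goes in short steps, Python scripts to look and compute and a tool call to move; the robot and the scene stay as the last step left them, time stands still between calls to the robot, and variables do not carry over. Pictures are saved under pics/ and viewed, at most 10 in all, crops included, and the job is handed in when it is done.

Besides the shell and the picture viewer there is one more tool, called after "Request:" as a command line: name --argument value ..., lists and objects as JSON in quotes. play_rows: Moves the arm, as the interface text tells. Its arguments: {"type":"object","properties":{"steps":{"type":"array","items":{"type":"array","items":{"type":"array","items":{"type":"number"}}}},"force":{"type":"number"}},"required":["steps"]}

```bash
mkdir -p pics; cat > h.py <<'E'
import numpy as np,cv2
from cell import *
def ray(c,u,v):
    K=np.array(c['intrinsics']);V=np.array(c['view']);d=np.linalg.inv(K)@[u,v,1];d=np.array([d[0],-d[1],-d[2]])
    R=V[:3,:3];return -R.T@V[:3,3],R.T@d
def atz(c,u,v,z):
    o,d=ray(c,u,v);return o+d*(z-o[2])/d[2]
def proj(c,p):
    q=np.array(c['view'])@[*p,1];k=np.array(c['intrinsics'])@[q[0],-q[1],-q[2]];return k[:2]/k[2]
E
python3 - <<'E'
from h import *
for n in('top','side'):
    c=read_camera(n);f=c['frame'][:,:,::-1].copy();print(n,sorted(c),ray(c,320,200))
    for t in('jig','sleeve_mid','roller_mid'):
        for s in silhouettes(n,t)[:2]:
            m=s['pixels'].astype(np.uint8);r=cv2.minAreaRect(cv2.findNonZero(m)) if m.any() else None
            print(t,round(s['p'],2),s['extent'],r)
            if r: print(np.array([atz(c,*b,.04) for b in cv2.boxPoints(r)]).round(3).tolist())
    cv2.imwrite(f'pics/{n}0.png',f)
E
```

```text
top ['frame', 'intrinsics', 'view'] (array([0.55556412, 0.24968472, 0.93719523]), array([ 0.08906463, -0.03296681, -0.99554854]))
jig 0.9 [254.1, 121.4, 362.2, 287.5] ((308.6985778808594, 203.13052368164062), (86.0476303100586, 155.81802368164062), 9.819300651550293)
[[0.505, 0.348, 0.04], [0.792, 0.292, 0.04], [0.76, 0.132, 0.04], [0.473, 0.192, 0.04]]
sleeve_mid 0.73 [303.1, 194.4, 349.4, 267.6] ((324.7884826660156, 229.5576934814453), (34.3203239440918, 72.56297302246094), 11.309932708740234)
[[0.522, 0.259, 0.04], [0.654, 0.229, 0.04], [0.639, 0.166, 0.04], [0.508, 0.197, 0.04]]
roller_mid 0.8 [265.1, 190.9, 306.1, 255.6] ((285.4113464355469, 222.13963317871094), (32.31192398071289, 67.9410400390625), 10.619654655456543)
[[0.541, 0.328, 0.04], [0.665, 0.302, 0.04], [0.652, 0.243, 0.04], [0.528, 0.27, 0.04]]
side ['frame', 'intrinsics', 'view'] (array([0.4730917 , 0.98921731, 0.42933263]), array([ 0.18538122, -0.88878157, -0.41938745]))
jig 0.7 [251.1, 176.7, 391.8, 263.0] ((318.0000305175781, 216.50001525878906), (142.368408203125, 64.51448059082031), 14.03624439239502)
[[0.772, 0.353, 0.04], [0.877, -0.012, 0.04], [0.464, 0.133, 0.04], [0.482, 0.411, 0.04]]
sleeve_mid 0.88 [315.3, 194.0, 375.1, 226.0] ((343.9831237792969, 209.072998046875), (60.26235580444336, 20.08745002746582), 12.994616508483887)
[[0.648, 0.233, 0.04], [0.663, 0.121, 0.04], [0.509, 0.165, 0.04], [0.51, 0.266, 0.04]]
roller_mid 0.93 [301.3, 208.6, 362.0, 240.0] ((331.7529296875, 224.8860321044922), (60.6559944152832, 22.8836669921875), 11.768289566040039)
[[0.655, 0.321, 0.04], [0.672, 0.215, 0.04], [0.528, 0.243, 0.04], [0.527, 0.341, 0.04]]
```

View pics/top0.png

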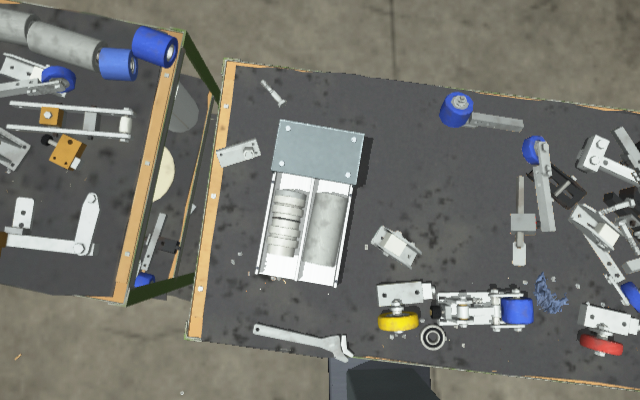

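View pics/side0.png

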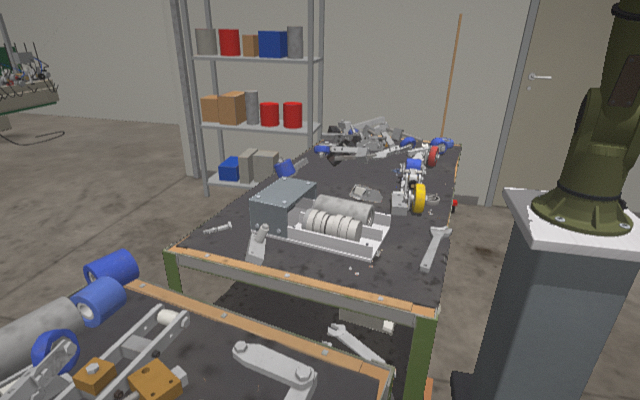

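The top view shows the jig with its cover at about (318,150). The smooth sleeve is in the right lane at about (325,230) and the ribbed roller in the left at about (288,222). The side view agrees, and the open end faces the robot. Next I fit the jig pose to the silhouettes.

```bash
python3 - <<'E'
from h import *
from scipy.optimize import minimize
C={n:read_camera(n) for n in('top','side')}
S={(n,t):silhouettes(n,t)[0]['pixels'] for n in C for t in('jig','sleeve_mid','roller_mid')}
def w(p,q):
    c,s=np.cos(p[2]),np.sin(p[2]);return [p[0]+c*q[0]-s*q[1],p[1]+s*q[0]+c*q[1],q[2]]
B1=[(x,y,z) for x in(-.13,.155) for y in(-.078,.078) for z in(0,.038)];B2=[(x,y,z) for x in(.06,.155) for y in(-.078,.078) for z in(.0,.084)]
def mask(n,p,boxes):
    m=np.zeros((400,640),np.uint8)
    for b in boxes:
        u=np.array([proj(C[n],w(p,q)) for q in b]);cv2.fillConvexPoly(m,cv2.convexHull((u*16).round().astype(np.int32)),1,shift=4)
    return m>0
U={n:S[n,'jig']|S[n,'sleeve_mid']|S[n,'roller_mid'] for n in C}
cyl=lambda x,y:[(x+a,y+.032*np.cos(t),.04+.032*np.sin(t)) for a in(-.067,.067) for t in np.linspace(0,6.28,24)]
def cost(p,ns=('top','side')): return sum((mask(n,p,[B1,B2,cyl(p[3]-.0,-.037),cyl(p[4],.037)])^U[n]).sum() for n in ns)
def fit(ns):
    f=lambda p:cost(p,ns)
    s0=np.array([.63,.24,-.2,-.03,-.03]);sim=np.vstack([s0]+[s0+d for d in np.diag([.02,.02,.1,.03,.03])])
    return minimize(f,s0,method='Nelder-Mead',options=dict(initial_simplex=sim,maxiter=300))
for ns in(('top','side'),('top',)):
    r=fit(ns);p=r.x;print(ns,p[:3].round(4),np.degrees(p[2]),r.fun,[U[n].sum() for n in ns])
    for n in C:
        for t,y in(('sleeve_mid',-.037),('roller_mid',.037)):
            uv=np.argwhere(S[n,t])[:,::-1]
            # rows: fit visible extent along axis with cylinder model
            best=min(np.arange(-.08,.03,.001),key=lambda x:((m:=mask(n,p,[cyl(x,y)]))&~S[n,t]).sum()+(S[n,t]&~m).sum())
            print(n,t,best.round(3),w(p,(best,y,.04)),'IoU',(mask(n,p,[cyl(best,y)])&S[n,t]).sum()/(mask(n,p,[cyl(best,y)])|S[n,t]).sum())
    print('back end world',w(p,(-.1,-.037,0)))
o=get_obs();print(o['tool_pos'],o['tool_rot'],o['force'],o['time_s'],o['grip_width'])
f=C['top']['frame'][:,:,::-1].copy()
for b in(B1,B2):
    for q in b: cv2.circle(f,tuple(int(v) for v in proj(C['top'],w(p,q)).round()),1,(0,0,255),-1)
cv2.imwrite('pics/fit.png',cv2.resize(f[100:310,220:400],None,fx=2.8,fy=2.8))
E
```

```text
('top', 'side') [ 0.6143  0.2442 -0.2012] -11.52718080560009 933.0 [np.int64(13075), np.int64(7408)]
top sleeve_mid -0.026 [np.float64(0.5814235168824725), np.float64(0.21314270569330862), 0.04] IoU 0.868660105980318
top roller_mid -0.022 [np.float64(0.600130462878717), np.float64(0.28485079569362587), 0.04] IoU 0.7689969604863222
side sleeve_mid -0.029 [np.float64(0.5784840268365831), np.float64(0.2137422040420272), 0.04] IoU 0.5826771653543307
side roller_mid -0.024 [np.float64(0.598170802848124), np.float64(0.28525046125943826), 0.04] IoU 0.636986301369863
back end world [np.float64(0.5089160957505304), np.float64(0.22793033162836687), 0]
('top',) [ 0.6161  0.244  -0.2008] -11.505303968118604 463.0 [np.int64(13075)]
top sleeve_mid -0.026 [np.float64(0.5832292064106108), np.float64(0.21292320190385297), 0.04] IoU 0.8692191053828658
top roller_mid -0.024 [np.float64(0.5999489587678456), np.float64(0.2850373467099362), 0.04] IoU 0.7692892436335994
side sleeve_mid -0.031 [np.float64(0.5783296751876503), np.float64(0.2139204951381807), 0.04] IoU 0.5826771653543307
side roller_mid -0.023 [np.float64(0.6009288650124377), np.float64(0.28483788806307064), 0.04] IoU 0.6404328578455485
back end world [np.float64(0.5107161443107964), np.float64(0.2276831417719037), 0]
[0.16887071 0.62769638 0.22260323] [1.79995405e+02 2.57374960e-03 1.64944727e+02] [ 0.16254367 -0.49773986  0.52784245] 0.8 0.08708486751678728
```

View pics/fit.png

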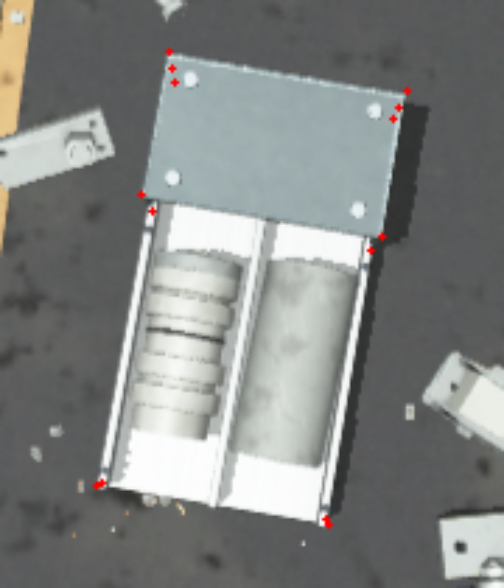

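The fit matches the picture. The jig is at (0.615, 0.244) with yaw -11.5°, and the sleeve's back end is at jig x ≈ -94 mm. I'll align the tool, close the fingers and move to above the point behind the sleeve.

Request:
play_rows --steps '[[[0,0,0,0,0,-0.0616,0],[-0.0345,-0.0295,0,0,0,0,0],[-0.0345,-0.0295,0,0,0,0,0],[-0.0345,-0.0295,0,0,0,0,0],[-0.0345,-0.0295,0,0,0,0,0],[-0.0345,-0.0295,0,0,0,0,0],[-0.0345,-0.0295,0,0,0,0,0],[-0.0345,-0.0295,0,0,0,0,0],[-0.0345,-0.0295,0,0,0,0,0],[-0.0345,-0.0295,0,0,0,0,0],[-0.0345,-0.0295,0,0,0,0,0],[-0.0345,-0.0295,0,0,0,0,0]]]'

```text
time_s: 2.0
tool_pos: [0.4768, 0.2324, 0.223]
tool_rot: [179.9, 0.0, 168.5]
force: [0.8, -0.1, -0.1]
grip_width: 0.0027
grasp_force: 0.0
```

Request:
play_rows --steps '[[[0,0,0,0,0,0,0],[0,0,0,0,0,0,0],[0,0,0,0,0,0,0]]]'

```text
time_s: 2.3
tool_pos: [0.4751, 0.2352, 0.2226]
tool_rot: [180.0, -0.0, 168.6]
force: [-0.4, 0.8, 0.1]
grip_width: 0.0002
grasp_force: 0.0
```

Request:
play_rows --steps '[[[0,0,0.045,0,0,0,0],[0,0,0.045,0,0,0,0],[0,0,0.04,0,0,0,0],[0,0,0.03,0,0,0,0],[0,0,0.02,0,0,0,0],[0,0,0.012,0,0,0,0],[0,0,0,0,0,0,0],[0,0,0,0,0,0,0]]]'

```text
time_s: 3.1
tool_pos: [0.4761, 0.235, 0.0314]
tool_rot: [179.9, 0.0, 168.5]
force: [-0.2, 0.3, 0.7]
grip_width: 0.0005
grasp_force: 0.0
```

```bash
python3 - <<'E'
from h import *
c=read_camera('top');cv2.imwrite('pics/t1.png',cv2.resize(c['frame'][100:310,220:400,::-1],None,fx=2.8,fy=2.8))
E
```

```text
(no output)
```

View pics/t1.png

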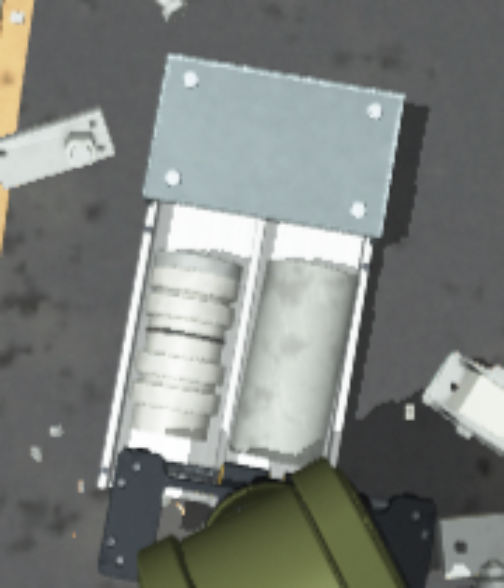

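Request:
play_rows --steps '[[[-0.008,0,0,0,0,0,0],[-0.006,0,0,0,0,0,0],[-0.004,0,0,0,0,0,0],[-0.003,0,0,0,0,0,0],[-0.003,0,0,0,0,0,0],[-0.003,0,0,0,0,0,0],[-0.003,0,0,0,0,0,0],[-0.003,0,0,0,0,0,0],[-0.003,0,0,0,0,0,0],[-0.003,0,0,0,0,0,0],[-0.003,0,0,0,0,0,0]]]'

```text
time_s: 4.25
tool_pos: [0.5172, 0.2256, 0.0304]
tool_rot: [180.0, 0.0, 168.5]
force: [-2.4, 0.2, 0.0]
grip_width: 0.0002
grasp_force: 1.4
```

Request:
play_rows --steps '[[[-0.003,0,0,0,0,0,0],[-0.003,0,0,0,0,0,0],[-0.003,0,0,0,0,0,0]]]'

```text
time_s: 4.55
tool_pos: [0.5262, 0.2235, 0.0304]
tool_rot: [-180.0, 0.0, 168.5]
force: [-2.8, 0.6, -1.0]
grip_width: 0.0006
grasp_force: 1.0
```

Request:
play_rows --steps '[[[-0.003,0,0,0,0,0,0],[-0.003,0,0,0,0,0,0]]]'

```text
time_s: 4.75
tool_pos: [0.5321, 0.2223, 0.0305]
tool_rot: [-180.0, 0.0, 168.5]
force: [-2.7, 0.2, -1.4]
grip_width: 0.0003
grasp_force: 0.9
```

Request:
play_rows --steps '[[[-0.003,0,0,0,0,0,0],[-0.003,0,0,0,0,0,0],[-0.003,0,0,0,0,0,0]]]'

```text
time_s: 5.05
tool_pos: [0.5408, 0.2206, 0.0305]
tool_rot: [-180.0, 0.0, 168.5]
force: [-2.2, 0.7, -1.2]
grip_width: 0.0004
grasp_force: 0.9
```

Request:
play_rows --steps '[[[-0.002,0,0,0,0,0,0],[-0.001,0,0,0,0,0,0]]]'

```text
time_s: 5.25
tool_pos: [0.5438, 0.22, 0.0306]
tool_rot: [180.0, 0.0, 168.5]
force: [-2.2, 0.4, -2.1]
grip_width: 0.0005
grasp_force: 1.0
```

Request:
play_rows --steps '[[[-0.002,0,0,0,0,0,0],[-0.001,0,0,0,0,0,0]]]'

```text
time_s: 5.45
tool_pos: [0.5466, 0.2195, 0.0306]
tool_rot: [180.0, 0.0, 168.5]
force: [-1.7, 0.3, -0.6]
grip_width: 0.0005
grasp_force: 0.9
```

Request:
play_rows --steps '[[[-0.001,0,0,0,0,0,0],[-0.001,0,0,0,0,0,0],[-0.001,0,0,0,0,0,0]]]'

```text
time_s: 5.75
tool_pos: [0.5494, 0.219, 0.0306]
tool_rot: [180.0, 0.0, 168.5]
force: [-2.0, 0.5, -1.5]
grip_width: 0.0005
grasp_force: 1.0
```

Request:
play_rows --steps '[[[-0.001,0,0,0,0,0,0],[-0.001,0,0,0,0,0,0]]]'

```text
time_s: 5.95
tool_pos: [0.5514, 0.2186, 0.0306]
tool_rot: [180.0, 0.0, 168.5]
force: [-1.7, 0.4, -0.1]
grip_width: 0.0008
grasp_force: 1.0
```

Request:
play_rows --steps '[[[-0.001,0,0,0,0,0,0],[-0.001,0,0,0,0,0,0],[-0.001,0,0,0,0,0,0]]]'

```text
time_s: 6.25
tool_pos: [0.5543, 0.218, 0.0306]
tool_rot: [180.0, -0.0, 168.5]
force: [-2.8, 0.7, -0.4]
grip_width: 0.0006
grasp_force: 1.1
```

Request:
play_rows --steps '[[[-0.001,0,0,0,0,0,0],[-0.001,0,0,0,0,0,0]]]'

```text
time_s: 6.45
tool_pos: [0.5563, 0.2175, 0.0306]
tool_rot: [180.0, 0.0, 168.5]
force: [-2.6, 0.7, -0.1]
grip_width: 0.0005
grasp_force: 1.1
```

Request:
play_rows --steps '[[[-0.001,0,0,0,0,0,0],[-0.001,0,0,0,0,0,0],[-0.001,0,0,0,0,0,0]]]'

```text
time_s: 6.75
tool_pos: [0.5593, 0.2169, 0.0306]
tool_rot: [180.0, 0.0, 168.5]
force: [-2.8, 0.4, -0.8]
grip_width: 0.0003
grasp_force: 1.1
```

Request:
play_rows --steps '[[[-0.001,0,0,0,0,0,0],[-0.001,0,0,0,0,0,0]]]'

```text
time_s: 6.95
tool_pos: [0.5613, 0.2165, 0.0306]
tool_rot: [180.0, 0.0, 168.5]
force: [-2.5, 1.5, -0.2]
grip_width: 0.0007
grasp_force: 1.1
```

Request:
play_rows --steps '[[[-0.001,0,0,0,0,0,0],[-0.001,0,0,0,0,0,0],[-0.001,0,0,0,0,0,0]]]'

```text
time_s: 7.25
tool_pos: [0.5642, 0.216, 0.0306]
tool_rot: [180.0, 0.0, 168.5]
force: [-1.2, 1.3, -0.4]
grip_width: 0.0005
grasp_force: 1.2
```

Request:
play_rows --steps '[[[-0.001,0,0,0,0,0,0],[-0.001,0,0,0,0,0,0]]]'

```text
time_s: 7.45
tool_pos: [0.5661, 0.2155, 0.0306]
tool_rot: [180.0, 0.0, 168.5]
force: [-2.0, -0.6, -1.5]
grip_width: 0.0004
grasp_force: 1.2
```

Request:
play_rows --steps '[[[-0.001,0,0,0,0,0,0],[-0.001,0,0,0,0,0,0],[-0.001,0,0,0,0,0,0]]]'

```text
time_s: 7.75
tool_pos: [0.569, 0.2149, 0.0306]
tool_rot: [180.0, 0.0, 168.5]
force: [-3.2, 0.5, -0.7]
grip_width: 0.0007
grasp_force: 1.2
```

Request:
play_rows --steps '[[[-0.001,0,0,0,0,0,0],[-0.001,0,0,0,0,0,0]]]'

```text
time_s: 7.95
tool_pos: [0.571, 0.2145, 0.0306]
tool_rot: [180.0, 0.0, 168.5]
force: [-2.0, 1.2, -1.3]
grip_width: 0.0006
grasp_force: 1.2
```

Request:
play_rows --steps '[[[-0.001,0,0,0,0,0,0],[-0.001,0,0,0,0,0,0],[-0.001,0,0,0,0,0,0]]]'

```text
time_s: 8.25
tool_pos: [0.574, 0.214, 0.0306]
tool_rot: [180.0, 0.0, 168.5]
force: [-2.6, 0.3, -0.1]
grip_width: 0.0007
grasp_force: 1.2
```

Request:
play_rows --steps '[[[-0.001,0,0,0,0,0,0],[-0.001,0,0,0,0,0,0]]]'

```text
time_s: 8.45
tool_pos: [0.5759, 0.2136, 0.0306]
tool_rot: [180.0, 0.0, 168.5]
force: [-3.0, -0.6, 0.6]
grip_width: 0.0006
grasp_force: 1.2
```

Request:
play_rows --steps '[[[-0.001,0,0,0,0,0,0],[-0.001,0,0,0,0,0,0],[-0.001,0,0,0,0,0,0]]]'

```text
time_s: 8.75
tool_pos: [0.5777, 0.2132, 0.0306]
tool_rot: [-180.0, -0.1, 168.5]
force: [-7.6, 0.3, 3.8]
grip_width: 0.0004
grasp_force: 3.5
```

Request:
play_rows --steps '[[[-0.001,0,0,0,0,0,0],[-0.001,0,0,0,0,0,0]]]'

```text
time_s: 8.95
tool_pos: [0.5785, 0.2132, 0.0306]
tool_rot: [-180.0, -0.3, 168.5]
force: [-9.7, -0.0, 6.3]
grip_width: 0.0006
grasp_force: 5.0
```

Request:
play_rows --steps '[[[-0.001,0,0,0,0,0,0],[0,0,0,0,0,0,0],[0,0,0,0,0,0,0]]]'

```text
time_s: 9.25
tool_pos: [0.579, 0.2131, 0.0306]
tool_rot: [-180.0, -0.3, 168.5]
force: [-11.7, 1.0, 5.7]
grip_width: 0.0004
grasp_force: 5.1
```

The force rose from about 2.5 to 11.7 N over roughly 3 mm of travel, which fits the spring. I'll back off slowly along the lane.

Request:
play_rows --steps '[[[0.001,0,0,0,0,0,0],[0.001,0,0,0,0,0,0],[0.001,0,0,0,0,0,0],[0.001,0,0,0,0,0,0],[0.001,0,0,0,0,0,0],[0.001,0,0,0,0,0,0],[0.001,0,0,0,0,0,0],[0.002,0,0,0,0,0,0],[0.003,0,0,0,0,0,0],[0.004,0,0,0,0,0,0],[0.006,0,0,0,0,0,0],[0.01,0,0,0,0,0,0]]]'

```text
time_s: 10.45
tool_pos: [0.5501, 0.2186, 0.0306]
tool_rot: [180.0, 0.0, 168.4]
force: [-0.1, 0.5, -0.5]
grip_width: 0.0006
grasp_force: 0.0
```

Request:
play_rows --steps '[[[0.02,0,0,0,0,0,0],[0.03,0,0,0,0,0,0],[0.03,0,-0.01,0,0,0,0],[0.02,0,-0.03,0,0,0,0],[0,0,-0.04,0,0,0,0],[0,0,-0.04,0,0,0,0],[0,0.04,-0.02,0,0,0,0],[0,0.045,0,0,0,0,0],[0,0.045,0,0,0,0,0],[0,0.045,0,0,0,0,0],[0,0,0,0,0,0,0],[0,0,0,0,0,0,0]]]'

```text
time_s: 11.65
tool_pos: [0.486, 0.411, 0.1696]
tool_rot: [-179.9, -0.0, 168.6]
force: [0.4, -0.0, -0.8]
grip_width: 0.0006
grasp_force: 0.0
```

```bash
python3 - <<'E'
from h import *
c=read_camera('top');cv2.imwrite('pics/t2.png',cv2.resize(c['frame'][100:310,220:400,::-1],None,fx=2.8,fy=2.8))
for s in silhouettes('top','sleeve_mid')[:1]: print(s['p'],s['extent'])
for s in silhouettes('top','roller_mid')[:1]: print(s['p'],s['extent'])
a=(-np.radians(11.5))
for x in(-.027,-.0223,-.0253): print(x,proj(c,[.615+np.cos(a)*x+np.sin(a)*.037,.244+np.sin(a)*x-np.cos(a)*.037,.072]))
E
```

```text
0.62 [308.2, 181.3, 350.0, 227.2]
0.57 [263.9, 191.1, 304.6, 257.3]
-0.027 [325.25682629 228.53889109]
-0.0223 [325.69729103 225.96378125]
-0.0253 [325.41619389 227.60717277]
```

View pics/t2.png

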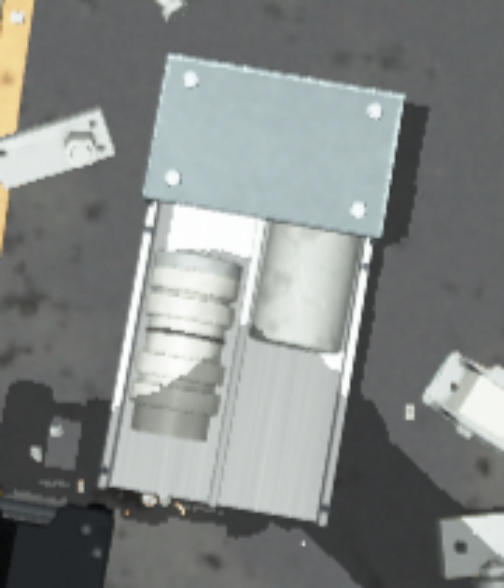

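The sleeve now sits under the cover with its back end at about (305,345) in the crop. The roller hasn't moved, and the robot is clear of the jig.

```bash
python3 -c "
from cell import *
print(sign_off())"
```

```text
the job is handed in; nothing more can be done
None
```

The smooth sleeve was pushed in until it met the spring stop, pressing it about 3–4.5 mm (estimated from force and travel), then released; the ribbed roller did not move, and the job was handed in at about 12 s with the arm clear.

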